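Empty a scoop of used coffee capsules through a bin's spring flap

TASK

Take the scoop by its handle without spilling, push the waste bin's spring flap open with the scoop's lip, and only then tip the scoop so that all three coffee capsules slide through into the bin. Draw the scoop out so that the flap shuts, and set the empty scoop down flat on the worktop. Open the flap with the scoop, not with the gripper's fingers, and leave the mills, the cup and the tumbler where they are.

Things in the scene. Friction and masses are not known exactly. Their poses are not given: they have to be found in the camera images.
- scoop: grey plastic scoop, loose, 0.13 kg. Pan 86 wide (x), y -95 (open front, the lip) to +55; floor 4 thick, side and back walls 38 high, 4 thick, open top. Origin: on the underside, centre line, 95 behind the lip; z up; -y to the lip, +y to the handle: black upright plate at y=+95, 10 thick (y), 50 wide, z 30 to 118, 35 behind the back wall (bridge at z 30-36). Start: lip to the robot's right
- scoop_lip (a point): middle of the front edge of the scoop's floor, on its upper face (scoop y = -95 mm, z = 4 mm); axes as the scoop's
- scoop_handle (a point): grip point on the scoop's handle plate (scoop y = +95 mm, z = 93 mm), 25 mm below the plate's top; grip it across its 10 mm thickness, from above
- capsule_0: used aluminium coffee capsule, one of three alike: truncated cone, rim 40 mm across, 31 mm tall, 15 g; origin at the centre of the rim face, z to the narrow end; stands rim down on the scoop's floor, in a row along it (nearest the lip). Held only by friction (about 0.3): it begins to slide when the scoop is tilted 13 to 20 degrees
- capsule_1: used aluminium coffee capsule, one of three alike: truncated cone, rim 40 mm across, 31 mm tall, 15 g; origin at the centre of the rim face, z to the narrow end; stands rim down on the scoop's floor, in a row along it (middle). Held only by friction (about 0.3): it begins to slide when the scoop is tilted 13 to 20 degrees
- capsule_2: used aluminium coffee capsule, one of three alike: truncated cone, rim 40 mm across, 31 mm tall, 15 g; origin at the centre of the rim face, z to the narrow end; stands rim down on the scoop's floor, in a row along it (nearest the handle). Held only by friction (about 0.3): it begins to slide when the scoop is tilted 13 to 20 degrees
- capsule_bin: white closed waste bin, fixed on the worktop: 180 (x) x 170 (y) x 210 high, 4 mm walls, grey lid overhanging 3 mm. Origin: centre of its underside, z up. The opening is in the +y face (outer face at y=+85), which looks roughly to the robot's left: 122 wide (x -61 to +61), height 100 (sill) to 193; a steel flap fills it
- bin_sill (a point): middle of the sill, the lower edge of the bin's opening, on the outer face (bin y = +85 mm, z = 100 mm); axes as the bin's
- bin_flap (a joint): angle of the bin's flap, a steel plate 117 wide, 90 high, hinged along the top of the opening (bin y=+83, height 193): 0 = shut (upright), up to 1.45 rad as its lower edge goes inward (to bin -y). Swings inward only; a spring shuts it (0.03 N m at 0, plus 0.03 per rad): 1 to 4 N at the scoop
- pepper_mill: mill 54 mm thick, 214 mm tall, grey lower third; loose bystander; origin under its centre
- salt_mill: mill 54 mm thick, 214 mm tall, white lower third; loose bystander; origin under its centre
- white_cup: white plastic cup 66 mm across, 90 mm tall; loose bystander; origin under its centre
- aqua_tumbler: frosted tumbler 74 mm across, 105 mm tall; loose bystander; origin under its centre

How it is judged:
By the outcome, as a careful person would: the job done as asked, in the order asked, and still so for the second after the job is handed in, with the robot touching nothing.
It also fails if it takes over 58 s, if anything falls off the work surface, if the arm or the gripper's body presses on something with over 40 N, if the wrist force passes 120 N, or if a joint passes its speed limit or range.

ROBOT

A 6-joint arm with a two-finger parallel gripper is mounted at the origin on a cart in front of the work surface, level with it; the furniture and walls round the work are solid. World frame = base frame: x ahead of the robot, y to its left, z up, the work surface at z = 0. Lengths are in m, angles in rad, forces in N, time in s.
With the tool pointing down it reaches from about 0.35 to 0.975 m from the base axis. Payload 4.9 kg.
Tool frame: the origin (TCP) lies midway between the tips of the shut fingers; the grasp point (between the pads) lies 19 mm behind it; z points along the fingers, y is the line along which they close (so a half turn about z gives the same grasp; the last joint's range is limited). The gripper opens to 85 mm and grips with 20 to 120 N. Pads are 22 mm wide; open, the fingers measure 114 mm over their backs; the gripper's body (76 mm by 85 mm) begins 54 mm behind the grasp point. The pads swing forward as they close: fully open they stand 13 mm farther back than shut.
Start: joints at [-1.393, 0.053, 1.613, -0, 1.476, -0.119], TCP at [0.183, -0.598, 0.194] pointing down, gripper open.
Joint ranges: [-3.01, 3.01], [-1.01, 2.22], [0.06, 2.58], [-1.02, 4.17], [0.09, 2.62], [-3.14, 3.14]. Speed limits (rad/s): [2.57, 2.57, 3.14, 3.14, 3.14, 3.14].

INTERFACE

Orientations are given as a rotation vector (axis times angle).
In Python, from station import telemetry, optics, ctrl gives the robot as it stands.
- The arm moves only by the shell command python3 -m pendant 'ROWS' [FORCE]. ROWS is JSON, one flat list of numbers, 7 for each row, row after row: the turn, a rotation vector about the tool's x, y, z as a fraction of full scale, then the shift along the tool's x, y, z as a fraction of full scale, then the opening, from 0 (shut) to 1 (fully open). In form: [ax, ay, az, tx, ty, tz, fingers, ax, ay, az, tx, ty, tz, fingers, ...]. A call has 1 to 12 rows; each row is the pose to reach, as a shift and turn from the pose commanded when the call began, along the tool's axes at that moment; what a row does not reach only later rows make up. Full scale, the value 1, is 300 mm for a shift and 30 degrees for a turn. A row lasts 1/8 s, in which the tool goes at most 62.5 mm and 10.7 degrees, less where a joint would pass 70% of its speed; a pose out of reach is approached as far as the arm can. A call with a number of a shift or a turn outside -1 to 1 is refused whole. A call with a gripper value outside its range is refused whole. The fingers move at their own pace and stop on an object; FORCE is the grip in N (left out, the last holds). Time passes only in rows, so rows that repeat a pose let the fingers close. It gives the time, the measured TCP pose, the force, the opening and the grip force at its end, in the units of the state.
- telemetry.get_obs(): the state, without advancing time (a new reading comes with each control period).
- optics.get_image(name): name is "scene" or "top" or "wrist"; returns a dict with "image" (480x640x3 uint8, red, green, blue), "depth" (480x640 float32, m along the optical axis (not along the pixel's ray), 0 where there is no reading), "fx", "fy", "cx", "cy" (pixels), "dist_coeffs" ([k1, k2, p1, p2, k3] as OpenCV has them; the pictures are not rectified), "rvec" (rotation vector, rad) and "tvec" (3), from world to camera coordinates, as OpenCV has them. Camera axes: x right, y down, z forward; pixel columns grow to the right and rows downward; lengths in m; the calibration is good to about 2 mm. A picture is of the moment at which its call begins.
- ctrl.finish_job(): hands the job in; it is judged then, once.
The state is a dict: "t": time; "q": joint angles; "dq": joint speeds; "effort": joint torques, N m; "tool_pos": TCP position; "tool_rot": TCP orientation; "contact_force": force on the tool from outside, world axes, zero at the start; "wrist_torque": the same for the moment, N m; "opening": finger opening in m; "grip_force": force on a finger pad.
Only numpy, scipy, OpenCV 4.12 (cv2) and the standard library are available. Lean on these libraries where they do the work, as an engineer would, in place of code of your own. Each camera call takes 0.05 s, during which the arm holds its last target. There are 200 camera calls.

## Working session

There is one attempt and no reset: what is moved stays moved. The work goes in short steps, Python scripts to look and compute and a shell command to move; the robot and the scene stay as the last step left them, time stands still between calls to the robot, and variables do not carry over. Pictures are saved under pics/ and viewed, at most 10 in all, crops included, and the job is handed in when it is done.

```bash
ls; mkdir -p pics; python3 - <<'E'
from station import telemetry, optics
import cv2,numpy as np
np.set_printoptions(precision=4,suppress=True)
print(telemetry.get_obs())
for n in("scene","top"):
    d=optics.get_image(n); cv2.imwrite(f"pics/{n}0.png",d["image"][...,::-1]); np.savez(f"{n}0.npz",**d)
    print(n,d["fx"],d["cx"],d["dist_coeffs"],d["rvec"],d["tvec"])
E
```

```text
pics
{'t': 0.0, 'q': array([-1.393 ,  0.0534,  1.6143,  0.    ,  1.476 , -0.119 ]), 'dq': array([-0.0001,  0.0011,  0.0007,  0.0011, -0.0003,  0.0007]), 'effort': array([  0.0002, -39.368 , -37.0175,  -0.0001,   0.0072,  -0.    ]), 'tool_pos': array([ 0.1827, -0.597 ,  0.1926]), 'tool_rot': array([-3.105 , -0.4642,  0.0001]), 'contact_force': array([-0.6266,  0.6329,  0.0828]), 'wrist_torque': array([-0.0316, -0.0071,  0.0165]), 'grip_force': 0.0, 'opening': 0.0858456729850389}
scene 581.912663186217 318.2885212933322 [-0.0865  0.      0.      0.      0.    ] [ 1.2417 -2.4076  0.8741] [0.3222 0.4798 0.9809]
top 592.7582379125788 314.7299517208919 [-0.0868  0.      0.      0.      0.    ] [ 2.1642 -2.153   0.0936] [-0.0019  0.622   1.4096]
```

View pics/scene0.png

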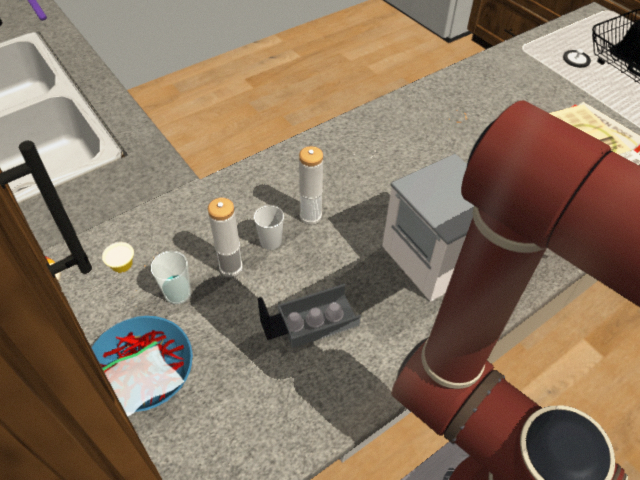

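View pics/top0.png

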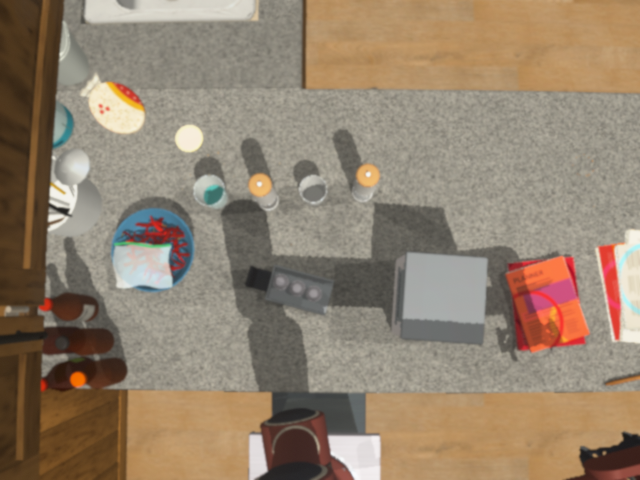

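The scene view shows the scoop around (310,315), with the lip pointing right to the bin at (430,230). In the top view the handle is at (258,278), the pan spans (270–332, 268–312) and the bin lid spans (400–488, 253–342). The mills stand at (262,190) and (366,180), the tumbler at (210,190) and the cup at (313,188).

```bash
cat > h.py <<'E'
import cv2,numpy as np
np.set_printoptions(precision=4,suppress=True)
def cloud(d):
    K=np.array([[d["fx"],0,d["cx"]],[0,d["fy"],d["cy"]],[0,0,1.]])
    u,v=np.meshgrid(np.arange(640.),np.arange(480.))
    n=cv2.undistortPoints(np.stack([u,v],-1).reshape(-1,1,2),K,np.array(d["dist_coeffs"])).reshape(480,640,2)
    z=np.array(d["depth"])[...,None]; c=np.concatenate([n*z,z],-1)
    R=cv2.Rodrigues(np.array(d["rvec"]))[0]
    P=(c-np.array(d["tvec"]))@R; P[z[...,0]==0]=np.nan
    return P
def rect(p):
    return cv2.minAreaRect((p*1000).astype(np.float32))
E
python3 - <<'E'
from h import *
for n in("top","scene"):
    d=np.load(n+"0.npz");P=cloud(d)
    x,y,z=P[...,0],P[...,1],P[...,2]
    def sel(a,b,c,e,z0,z1):
        m=(x>a)&(x<b)&(y>c)&(y<e)&(z>z0)&(z<z1); return P[m]
    b=sel(.3,.65,-.5,-.1,.2,.22); print(n,"lid",rect(b[:,:2]),b[:,2].mean())
    s=sel(.3,.6,-.12,.08,.028,.046); print("scoop walls",rect(s[:,:2]),len(s), s.mean(0))
    s=sel(.3,.6,-.12,.12,.012,.046); print("scoop all",rect(s[:,:2]))
    s=sel(.3,.6,-.05,.2,.09,.13); print("handle",rect(s[:,:2]),s.max(0),s.mean(0),len(s))
    s=sel(.6,.9,-.3,.3,.19,.23)
    for q in(s[s[:,1]>0],s[s[:,1]<0]):
        print("mill", q.mean(0) if len(q) else 0)
    s=sel(.6,.9,-.06,.05,.075,.1);print("cup",rect(s[:,:2]))
    s=sel(.6,.9,.1,.3,.09,.12);print("tumb",rect(s[:,:2]))
    print("table",np.nanmedian(z[(x>.5)&(x<.6)&(y>-.1)&(y<.1)]))
i=cv2.imread("pics/top0.png")[220:350,240:500];cv2.imwrite("pics/topc.png",cv2.resize(i,None,fx=3,fy=3,interpolation=3))
i=cv2.imread("pics/scene0.png")[130:370,240:520]
E
```

```text
top lid ((481.63592529296875, -277.1028747558594), (177.5074462890625, 187.3712615966797), 86.04109191894531) 0.20999977534527528
scoop walls ((498.6013488769531, 28.293136596679688), (128.09571838378906, 88.11898040771484), 75.35669708251953) 468 [0.5011 0.0262 0.0364]
scoop all ((491.3476867675781, 40.147308349609375), (163.664794921875, 135.56004333496094), 86.82137298583984)
handle ((529.8016967773438, 149.8940887451172), (11.126070022583008, 48.34220886230469), 75.09029388427734) [0.5526 0.1584 0.126 ] [0.5294 0.1486 0.1141] 119
mill [0.7239 0.119  0.2062]
mill [ 0.7457 -0.1145  0.2062]
cup ((737.2966918945312, 6.032779693603516), (63.81180953979492, 64.55618286132812), 52.121952056884766)
tumb ((710.5009155273438, 198.2042236328125), (182.65939331054688, 72.85482788085938), 67.51315307617188)
table 0.002106750226047353
scene lid ((482.3930969238281, -277.418701171875), (179.07568359375, 188.12213134765625), 86.52640533447266) 0.21064574780968293
scoop walls ((497.6053466796875, 26.61626434326172), (130.43861389160156, 89.85488891601562), 75.75934600830078) 752 [0.4995 0.0256 0.0354]
scoop all ((502.0793762207031, 44.181846618652344), (166.91395568847656, 89.87122344970703), 75.73411560058594)
handle ((529.0291137695312, 147.70472717285156), (10.437594413757324, 48.982784271240234), 76.86675262451172) [0.553  0.1573 0.1225] [0.525  0.1498 0.1117] 175
mill [0.7185 0.1209 0.2046]
mill [ 0.7401 -0.1121  0.2045]
cup ((735.983642578125, 3.9703292846679688), (66.4151382446289, 67.00159454345703), 13.045988082885742)
tumb ((711.644287109375, 195.86602783203125), (184.54183959960938, 75.59446716308594), 70.3348388671875)
table 0.002778646492335647
```

View pics/topc.png

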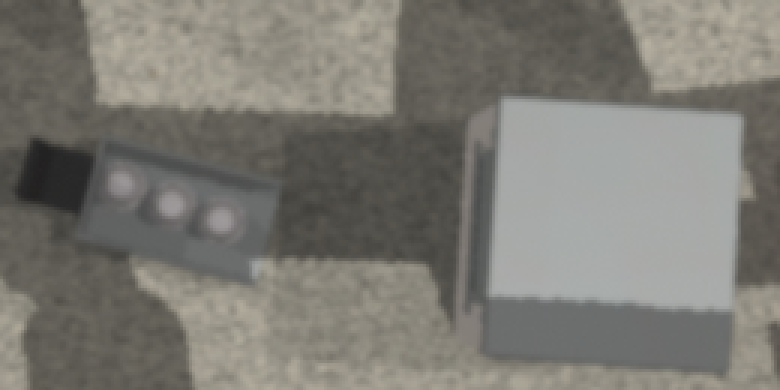

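The two cameras agree to about 2 mm. Scoop yaw is −14.5° with the handle at (0.529, 0.149). Bin yaw is −3.8° with the sill at (0.488, −0.192). I'll lift, then travel above the handle.

```bash
python3 -m pendant '[0,0,1,0,0,-0.85,1, 0,0,1,0,0,-0.85,1, 0,0,1,0,0,-0.85,1, 0,0,1,0,0,-0.85,1, 0,0,1,0.9,-1,-0.85,1, 0,0,1,0.9,-1,-0.85,1, 0,0,1,0.9,-1,-0.85,1, 0,0,1,0.9,-1,-0.85,1, 0,0,1,0.9,-1,-0.85,1, 0,0,1,0.9,-1,-0.85,1, 0,0,1,0.9,-1,-0.85,1, 0,0,1,0.9,-1,-0.85,1]' 80
cat >> h.py <<'E'
from station import telemetry,optics
from scipy.spatial.transform import Rotation as Ro
def to(g,R=None):
    """shift/turn in row units from measured pose to TCP goal g, orientation R"""
    o=telemetry.get_obs();C=Ro.from_rotvec(o["tool_rot"])
    print("t",o["t"],"q",o["q"],"p",o["tool_pos"])
    R=C if R is None else R
    print("turn",(C.inv()*R).as_rotvec(degrees=True)/30,"shift",C.inv().apply(np.array(g)-o["tool_pos"])/.3)
def rot(yaw,tilt=0,roll=0): # tool x along scoop x at yaw deg; tilt about scoop x
    return Ro.from_euler("z",yaw,degrees=True)*Ro.from_euler("x",tilt+180,degrees=True)
E
python3 -c "
from h import *
to([.529,.149,.22],rot(-14.5))"
```

```text
t: 1.6
tool_pos: [0.3537, -0.2304, 0.449]
tool_rot: [3.122, -0.35, 0.001]
contact_force: [0.4, -0.3, 0.3]
opening: 0.0854
grip_force: 0.0
t 1.6 q [-0.754  -0.4489  1.629  -0.0001  1.9608  1.0398] p [ 0.3537 -0.2304  0.449 ]
turn [ 0.0007 -0.0009  0.0573] shift [ 0.2897 -1.3629  0.763 ]
```

```bash
python3 -m pendant '[0,0,0.06,0.25,-1,0,1, 0,0,0.06,0.25,-1,0,1, 0,0,0.06,0.25,-1,0,1, 0,0,0.06,0.25,-1,0,1, 0,0,0.06,0.25,-1,0,1, 0,0,0.06,0.25,-1,0,1, 0,0,0.06,0.25,-1,0.3,1, 0,0,0.06,0.25,-1,0.3,1, 0,0,0.06,0.25,-1,0.3,1]'
python3 -c "
from h import *
to([.529,.149,.22],rot(-14.5))"
```

```text
t: 2.72
tool_pos: [0.4926, 0.042, 0.3555]
tool_rot: [3.114, -0.408, -0.01]
contact_force: [0.0, 0.1, 0.0]
opening: 0.085
grip_force: 0.0
t 2.725 q [-0.0653 -0.2999  1.6712 -0.0006  1.7765  1.7661] p [0.4926 0.042  0.3555]
turn [ 0.0033  0.0114 -0.0145] shift [ 0.0279 -0.3768  0.4509]
```

```bash
python3 -m pendant '[0,0.01,-0.015,0.03,-0.375,0.2,1, 0,0.01,-0.015,0.03,-0.375,0.2,1, 0,0.01,-0.015,0.03,-0.375,0.4,1, 0,0.01,-0.015,0.03,-0.375,0.45,1, 0,0.01,-0.015,0.03,-0.375,0.45,1]'
python3 - <<'E'
from h import *
to([.529,.149,.074],rot(-14.5))
d=optics.get_image("wrist");cv2.imwrite("pics/w1.png",d["image"][...,::-1])
d=optics.get_image("scene");P=cloud(d)
for d in(d,optics.get_image("wrist")):
    P=cloud(d);x,y,z=P[...,0],P[...,1],P[...,2]
    for a,b in((.095,.124),(.03,.045)):
        m=(x>.4)&(x<.6)&(y>-.08)&(y<.2)&(z>a)&(z<b);p=P[m]
        if len(p)>20: print(len(p),rect(p[:,:2]),p.mean(0),p.max(0))
E
```

```text
t: 3.35
tool_pos: [0.5317, 0.1491, 0.2249]
tool_rot: [3.116, -0.395, 0.009]
contact_force: [0.2, 0.1, 0.5]
opening: 0.0851
grip_force: 0.0
t 3.35 q [ 0.1399 -0.1418  1.7497 -0.0022  1.5285  1.9626] p [0.5317 0.1491 0.2249]
turn [ 0.0002 -0.0107  0.0023] shift [-0.0115  0.0025  0.503 ]
159 ((528.4110107421875, 148.0137176513672), (10.196866035461426, 49.54180145263672), 76.27437591552734) [0.5257 0.1495 0.1133] [0.553  0.157  0.1209]
1295 ((507.0047607421875, 57.86231231689453), (194.80352783203125, 90.66983032226562), 75.19593811035156) [0.5073 0.0678 0.0364] [0.56   0.1573 0.045 ]
660 ((530.0369262695312, 148.289306640625), (9.8883695602417, 49.452842712402344), 75.66674041748047) [0.5317 0.1479 0.1154] [0.5541 0.1584 0.1191]
4253 ((506.17852783203125, 58.66055679321289), (194.95750427246094, 87.36402130126953), 75.81050872802734) [0.5112 0.0721 0.0356] [0.5611 0.1477 0.0449]
```

View pics/w1.png

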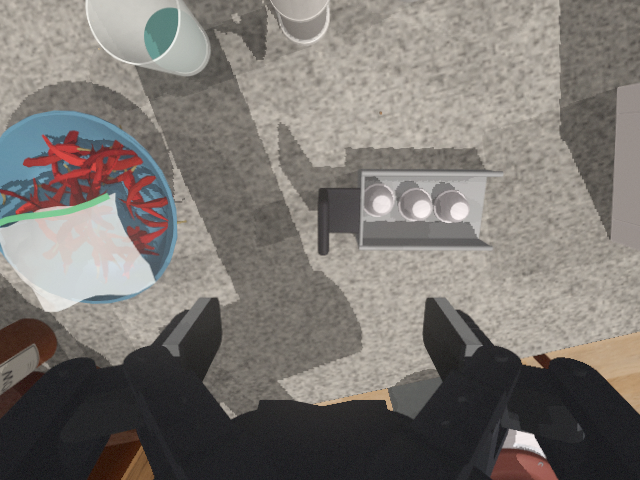

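The wrist view shows the handle plate at (324,220), parallel to the finger pads and centred between them. The capsules stand at (380,202), (415,204) and (458,208). I'll descend and grip.

```bash
python3 -m pendant '[0,-0.01,0,-0.007,0.003,0.2,1, 0,-0.01,0,-0.007,0.003,0.4,1, 0,-0.01,0,-0.007,0.003,0.5,1, 0,-0.01,0,-0.007,0.003,0.5,1, 0,-0.01,0,-0.007,0.003,0.5,0, 0,-0.01,0,-0.007,0.003,0.5,0, 0,-0.01,0,-0.007,0.003,0.5,0, 0,-0.01,0,-0.007,0.003,0.5,0, 0,-0.01,0,-0.007,0.003,0.5,0, 0,-0.01,0,-0.007,0.003,0.5,0, 0,-0.01,0,-0.007,0.003,0.5,0, 0,-0.01,0,-0.007,0.003,0.5,0]' 80
python3 -c "
from h import *
to([.53,.148,.2],rot(-14.5))"
```

```text
t: 5.0
tool_pos: [0.5303, 0.1499, 0.0747]
tool_rot: [-3.116, 0.392, -0.002]
contact_force: [-0.9, 1.6, 4.5]
opening: 0.0069
grip_force: 78.8
t 5.0 q [ 0.1402 -0.0193  1.8921  0.0005  1.2676  1.9612] p [0.5303 0.1499 0.0747]
turn [-0.0019 -0.0019  0.0052] shift [ 0.0011  0.006  -0.4177]
```

```bash
python3 -m pendant '[0,0,0,0,0,-0.01,0, 0,0,0,0,0,-0.03,0, 0,0,0,0,0,-0.07,0, 0,0,0,0,0,-0.12,0, 0,0,0,0,0,-0.17,0, 0,0,0,0,0,-0.22,0, 0,0,0,0,0,-0.27,0, 0,0,0,0,0,-0.32,0, 0,0,0,0,0,-0.36,0, 0,0,0,0,0,-0.38,0, 0,0,0,0,0,-0.385,0, 0,0,0,0,0,-0.385,0]'
python3 - <<'E'
from h import *
to([.53,.148,.19],rot(-14.5))
d=optics.get_image("wrist");a=d["image"][150:270,300:540,::-1]
e=optics.get_image("scene");b=e["image"][200:380,220:460,::-1]
cv2.imwrite("pics/lift.png",np.vstack([cv2.resize(a,None,fx=2.,fy=2.),cv2.resize(b,(480,360))]))
for n,d in(("w",d),("s",e)):
    P=cloud(d);x,y,z=P[...,0],P[...,1],P[...,2]
    m=(x>.38)&(x<.62)&(y>-.08)&(y<.105)&(z>.135)&(z<.17);p=P[m]
    A=np.c_[p[:,:2],np.ones(len(p))];print(n,len(p),rect(p[:,:2]),np.linalg.lstsq(A,p[:,2],rcond=None)[0],p.mean(0))
E
```

```text
t: 6.5
tool_pos: [0.5294, 0.1495, 0.1888]
tool_rot: [3.117, -0.392, -0.002]
contact_force: [0.1, 0.4, -2.6]
opening: 0.0066
grip_force: 78.4
t 6.5 q [ 0.14   -0.1224  1.7921  0.      1.4729  1.9611] p [0.5294 0.1495 0.1888]
turn [0.0007 0.0018 0.0051] shift [ 0.0032  0.0044 -0.0039]
w 9490 ((501.0301818847656, 38.3878288269043), (151.3411865234375, 88.08184051513672), 75.8414306640625) [ 0.0236 -0.0051  0.1337] [0.5052 0.044  0.1454]
s 1383 ((499.9385986328125, 38.54524230957031), (149.85150146484375, 90.878662109375), 76.05636596679688) [0.0001 0.0115 0.1444] [0.5004 0.0451 0.145 ]
```

View pics/lift.png

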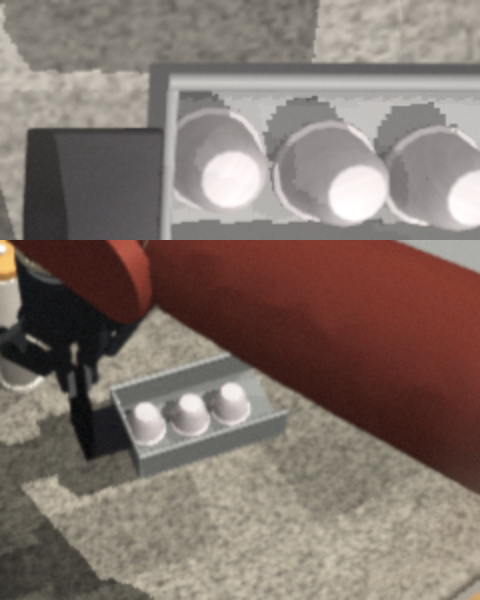

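The wrist and scene views show the scoop held level with all three capsules standing. I'll move it in front of the flap and align the yaw.

```bash
python3 -m pendant '[0,0,-0.01,0,0.01,0,0, 0,0,-0.035,0,0.035,0,0, 0,0,-0.07,0,0.07,0,0, 0,0,-0.11,0,0.11,0,0, 0,0,-0.16,0,0.16,0,0, 0,0,-0.21,0,0.205,0,0, 0,0,-0.25,0,0.25,0,0, 0,0,-0.29,0,0.285,0,0, 0,0,-0.32,0,0.315,0,0, 0,0,-0.345,0,0.34,0,0, 0,0,-0.357,0,0.35,0,0, 0,0,-0.357,0,0.35,0,0]'
python3 - <<'E'
from h import *
b=np.array([.066,.998,0]);s=np.array([.4876,-.192,0])
to(s+b*.24+[0,0,.189],rot(-3.8))
for n in("top","scene"):
    d=optics.get_image(n);P=cloud(d);x,y,z=P[...,0],P[...,1],P[...,2]
    if n=="top": cv2.imwrite("pics/pre.png",cv2.resize(d["image"][220:350,240:500,::-1],None,fx=3,fy=3))
    for a in((-.16,-.0,.135,.165),(-.4,-.15,.205,.22)):
        m=(x>.38)&(x<.62)&(y>a[0])&(y<a[1])&(z>a[2])&(z<a[3]);p=P[m]
        if len(p)>9: print(n,len(p),rect(p[:,:2]),p.mean(0))
E
```

```text
t: 8.1
tool_pos: [0.5037, 0.0478, 0.1894]
tool_rot: [-3.14, 0.1, -0.0]
contact_force: [-0.4, 0.3, -1.6]
opening: 0.0062
grip_force: 78.4
t 8.1 q [-0.0527 -0.235   1.8895  0.0002  1.487   1.5817] p [0.5037 0.0478 0.1894]
turn [-0.0003 -0.      0.0051] shift [-0.0008  0.0009  0.0013]
top 681 ((496.27374267578125, -71.13854217529297), (137.12823486328125, 88.32215118408203), 86.26659393310547) [ 0.4967 -0.0694  0.1482]
top 7096 ((481.7642822265625, -276.6864013671875), (176.7603759765625, 187.16770935058594), 86.02172088623047) [ 0.4814 -0.2756  0.2102]
scene 1174 ((495.5304870605469, -65.85153198242188), (135.26528930664062, 90.39633178710938), 87.0680923461914) [ 0.4951 -0.057   0.1454]
scene 2341 ((481.0029296875, -309.7666015625), (115.95748138427734, 187.2647705078125), 84.25098419189453) [ 0.4887 -0.3244  0.2112]
```

View pics/pre.png

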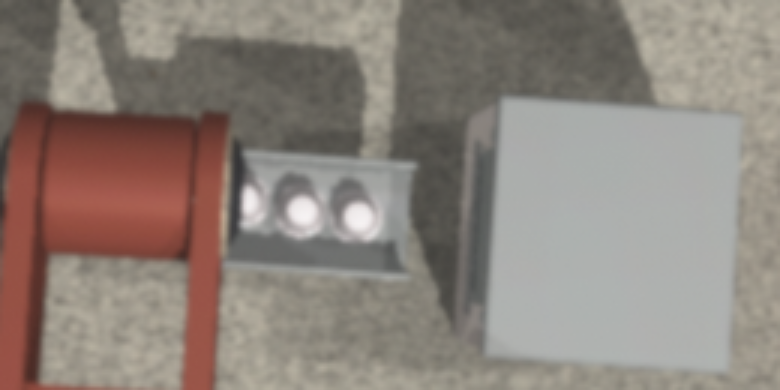

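The top view shows the scoop aligned with the flap, with its lip edge at (410,165–275) and the bin face at about x=490. I'll push in level by 130 mm.

```bash
python3 -m pendant '[0,0,0,0,0.01,0,0, 0,0,0,0,0.035,0.005,0, 0,0,0,0,0.07,0.01,0, 0,0,0,0,0.11,0.01,0, 0,0,0,0,0.15,0.01,0, 0,0,0,0,0.19,0.01,0, 0,0,0,0,0.23,0.01,0, 0,0,0,0,0.27,0.01,0, 0,0,0,0,0.31,0.01,0, 0,0,0,0,0.34,0.01,0, 0,0,0,0,0.36,0.01,0, 0,0,0,0,0.365,0.01,0]'
python3 -m pendant '[0,0,0,0,0.01,0,0, 0,0,0,0,0.03,0,0, 0,0,0,0,0.05,0,0, 0,0,0,0,0.065,0,0, 0,0,0,0,0.068,0,0]'
cat >> h.py <<'E'
b=np.array([.066,.998,0]);s=np.array([.4874,-.192,0])
def scoop(tilt,L=80,h=112,u0=0):
    t=np.radians(tilt);a=190-L
    u=(a*np.cos(t)-74*np.sin(t)+u0)/1e3; z=(h+a*np.sin(t)+74*np.cos(t))/1e3
    return s+b*u+[0,0,z],rot(-3.8,tilt)
E
python3 - <<'E'
from h import *
for t in(0,10,20,30,38): to(*scoop(t))
d=optics.get_image("scene");cv2.imwrite("pics/in.png",cv2.resize(d["image"][120:370,240:540,::-1],None,fx=2,fy=2))
E
```

```text
t: 9.7
tool_pos: [0.4967, -0.0617, 0.1863]
tool_rot: [-3.14, 0.1, 0.0]
contact_force: [-0.7, 0.2, -2.6]
opening: 0.0069
grip_force: 78.6
t: 10.32
tool_pos: [0.4954, -0.0822, 0.1863]
tool_rot: [3.14, -0.1, -0.0]
contact_force: [1.1, -0.3, -2.7]
opening: 0.0067
grip_force: 78.6
t 10.325 q [-0.3127 -0.2428  1.9011 -0.0002  1.4834  1.3221] p [ 0.4954 -0.0822  0.1863]
turn [0.0003 0.0004 0.0046] shift [-0.0023  0.0002  0.0011]
t 10.325 q [-0.3127 -0.2428  1.9011 -0.0002  1.4834  1.3221] p [ 0.4954 -0.0822  0.1863]
turn [0.3336 0.0008 0.0045] shift [-0.0024  0.0486 -0.0588]
t 10.325 q [-0.3127 -0.2428  1.9011 -0.0002  1.4834  1.3221] p [ 0.4954 -0.0822  0.1863]
turn [0.6669 0.0012 0.0044] shift [-0.0026  0.1067 -0.1094]
t 10.325 q [-0.3127 -0.2428  1.9011 -0.0002  1.4834  1.3221] p [ 0.4954 -0.0822  0.1863]
turn [1.0003 0.0016 0.0044] shift [-0.0027  0.1727 -0.1492]
t 10.325 q [-0.3127 -0.2428  1.9011 -0.0002  1.4834  1.3221] p [ 0.4954 -0.0822  0.1863]
turn [1.2669 0.0019 0.0043] shift [-0.0028  0.2298 -0.1723]
```

View pics/in.png

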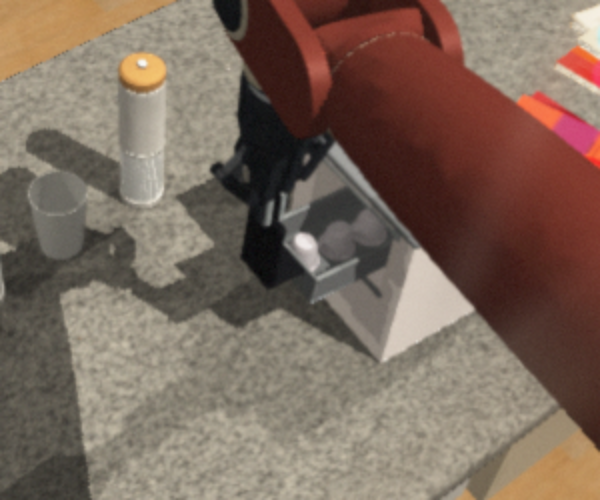

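The scene view shows the flap pushed inward over the pan, with the capsules still at (305,245), (337,240) and (368,228) and the pan floor just above the sill. I'll tilt about the sill.

```bash
python3 -m pendant '[0.08,0,0,0,0.011,-0.014,0, 0.17,0,0,0,0.024,-0.03,0, 0.25,0,0,0,0.036,-0.044,0, 0.333,0,0,0,0.049,-0.059,0, 0.333,0,0,0,0.049,-0.059,0]'
python3 - <<'E'
from h import *
for t in(20,30,38): to(*scoop(t))
E
```

```text
t: 11.0
tool_pos: [0.4946, -0.0974, 0.2042]
tool_rot: [-2.967, 0.096, -0.008]
contact_force: [-0.4, -0.5, -3.4]
opening: 0.0068
grip_force: 78.7
t 11.0 q [-0.445  -0.2204  1.8606  0.1608  1.5662  1.1848] p [ 0.4946 -0.0974  0.2042]
turn [0.3357 0.0006 0.0026] shift [-0.0031  0.0464 -0.0589]
t 11.0 q [-0.445  -0.2204  1.8606  0.1608  1.5662  1.1848] p [ 0.4946 -0.0974  0.2042]
turn [0.6691 0.0008 0.0026] shift [-0.0032  0.1046 -0.1094]
t 11.0 q [-0.445  -0.2204  1.8606  0.1608  1.5662  1.1848] p [ 0.4946 -0.0974  0.2042]
turn [0.9357 0.001  0.0025] shift [-0.0032  0.1569 -0.1421]
```

```bash
python3 -m pendant '[0.11,0,0,0,0.015,-0.02,0, 0.22,0,0,0,0.03,-0.04,0, 0.335,0,0,0,0.046,-0.059,0, 0.44,0,0,0,0.065,-0.076,0, 0.55,0,0,0,0.083,-0.092,0, 0.67,0,0,0,0.104,-0.109,0, 0.8,0,0,0,0.13,-0.126,0, 0.935,0,0,0,0.156,-0.142,0, 0.935,0,0,0,0.156,-0.142,0, 0.935,0,0,0,0.156,-0.142,0, 0.935,0,0,0,0.156,-0.142,0, 0.935,0,0,0,0.156,-0.142,0]'
python3 - <<'E'
from h import *
to(*scoop(38))
d=optics.get_image("scene");a=cv2.resize(d["image"][120:370,240:540,::-1],(480,400))
e=optics.get_image("wrist");c=cv2.resize(e["image"][...,::-1],(300,225));
o=np.zeros((400,780,3),np.uint8);o[:,:480]=a;o[:225,480:]=c;cv2.imwrite("pics/tip.png",o)
E
```

```text
t: 12.5
tool_pos: [0.4912, -0.1493, 0.2383]
tool_rot: [-2.477, 0.077, -0.027]
contact_force: [0.3, 1.0, -1.2]
opening: 0.0065
grip_force: 78.7
t 12.5 q [-0.749  -0.0157  1.7205  0.5195  1.8557  0.925 ] p [ 0.4912 -0.1493  0.2383]
turn [0.0002 0.0037 0.0064] shift [-0.0034  0.0051 -0.003 ]
```

View pics/tip.png

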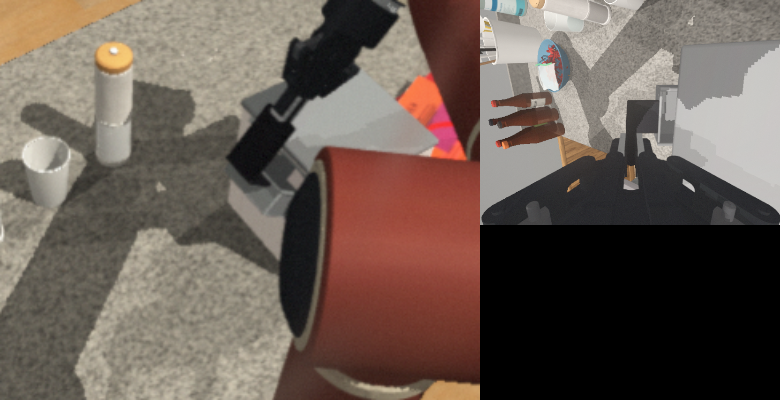

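The arm hides part of the pan, but its visible rear portion looks empty. I'll tip a little further with a shake, then level inside the opening before drawing out, so nothing can fall outside.

```bash
python3 -m pendant '[0.1,0,0,0,0.013,-0.019,0, 0.2,0,0,0,0.025,-0.038,0, 0.1,0,0,0,0.013,-0.019,0, 0.2,0,0,0,0.025,-0.038,0, 0.2,0,0,0,0.025,-0.038,0, 0.2,0,0,0,0.025,-0.038,0, 0.1,0,0,0,0.013,-0.019,0,0,0,0,0,0,0,0,0,0,0,0,0,0,0]'
python3 - <<'E'
from h import *
for t in(38,30,20,10): to(*scoop(t))
d=optics.get_image("wrist");P=cloud(d)
# points inside pan in scoop frame
o=telemetry.get_obs();C=Ro.from_rotvec(o["tool_rot"])
q=C.inv().apply(P.reshape(-1,3)-o["tool_pos"])*1000; ys=95-q[:,1];zs=74-q[:,2];xs=q[:,0]
m=(abs(xs)<38)&(ys<50)&(ys>-95)&(zs>-5)&(zs<36)
print(m.sum());
for a in range(-95,50,15):
    k=m&(ys>=a)&(ys<a+15)
    if k.sum(): print(a,k.sum(),np.percentile(zs[k],[5,50,95]))
cv2.imwrite("pics/w3.png",d["image"][...,::-1])
E
```

```text
t: 13.72
tool_pos: [0.4914, -0.1484, 0.2392]
tool_rot: [-2.479, 0.075, -0.029]
contact_force: [-0.7, 1.4, -1.6]
opening: 0.0066
grip_force: 78.8
t 13.725 q [-0.7474 -0.018   1.7208  0.5195  1.8556  0.925 ] p [ 0.4914 -0.1484  0.2392]
turn [0.0027 0.003  0.0106] shift [-0.0038  0.0093 -0.0022]
t 13.725 q [-0.7474 -0.018   1.7208  0.5195  1.8556  0.925 ] p [ 0.4914 -0.1484  0.2392]
turn [-0.2639  0.0022  0.0108] shift [-0.0036 -0.0216  0.0512]
t 13.725 q [-0.7474 -0.018   1.7208  0.5195  1.8556  0.925 ] p [ 0.4914 -0.1484  0.2392]
turn [-0.5973  0.0013  0.011 ] shift [-0.0033 -0.0492  0.1231]
t 13.725 q [-0.7474 -0.018   1.7208  0.5195  1.8556  0.925 ] p [ 0.4914 -0.1484  0.2392]
turn [-0.9306  0.0003  0.0112] shift [-0.0031 -0.0639  0.1987]
2852
10 523 [0.6933 1.817  2.9232]
25 1740 [0.9318 1.9835 3.0268]
40 589 [1.0093 2.1476 3.2361]
```

The pan's rear 40 mm shows bare floor. I'll level inside the opening.

```bash
python3 -m pendant '[-0.13,0,0,0,-0.011,0.025,0, -0.264,0,0,0,-0.022,0.051,0, -0.43,0,0,0,-0.036,0.087,0, -0.597,0,0,0,-0.049,0.123,0, -0.76,0,0,0,-0.057,0.161,0, -0.93,0,0,0,-0.064,0.199,0, -0.93,0,0,0,-0.064,0.199,0]'
python3 - <<'E'
from h import *
to(*scoop(0));to(*scoop(0,u0=150))
d=optics.get_image("scene");e=optics.get_image("wrist")
o=telemetry.get_obs();C=Ro.from_rotvec(o["tool_rot"])
for d in(d,e):
  q=C.inv().apply(cloud(d).reshape(-1,3)-o["tool_pos"])*1000; ys=95-q[:,1];zs=74-q[:,2];xs=q[:,0]
  m=(abs(xs)<36)&(ys<50)&(ys>-95)&(zs>-5)&(zs<36)
  for a in range(-95,50,15):
    k=m&(ys>=a)&(ys<a+15)
    if k.sum()>5: print(a,k.sum(),np.percentile(zs[k],[5,50,95]))
  print()
E
```

```text
t: 14.65
tool_pos: [0.4941, -0.0961, 0.2024]
tool_rot: [-2.962, 0.09, -0.007]
contact_force: [-0.5, 0.6, -1.9]
opening: 0.0069
grip_force: 78.9
t 14.65 q [-0.4457 -0.2193  1.863   0.1649  1.5661  1.1792] p [ 0.4941 -0.0961  0.2024]
turn [-0.3405  0.0022  0.0111] shift [-0.0008 -0.036   0.0622]
t 14.65 q [-0.4457 -0.2193  1.863   0.1649  1.5661  1.1792] p [ 0.4941 -0.0961  0.2024]
turn [-0.3405  0.0022  0.0111] shift [ 0.002  -0.5282  0.1509]
-80 74 [-4.6453 -3.2375 -0.9979]
-65 92 [-4.5724 -2.8879 -0.1019]
-50 110 [-4.268  -2.0665  0.607 ]
-35 111 [-3.9808 -1.3447  1.6698]
-20 112 [-3.0966 -0.6798  1.6929]
-5 123 [-2.9273 -0.508   2.4433]
10 113 [-1.8731  0.5283  2.7204]

-50 1043 [-4.2622 -3.2057 -2.144 ]
-35 1593 [-3.824  -2.721  -1.5953]
-20 1605 [-3.2638 -2.1493 -1.0066]
-5 1637 [-2.7067 -1.5816 -0.5041]
10 1646 [-2.1274 -1.0573  0.0503]
25 1661 [-1.6761 -0.5449  0.5611]
40 846 [-1.1849 -0.0869  0.9757]
```

The pan floor is bare along its length, so all three capsules went in. The scoop droops about 2° in the grip. I'll finish levelling and draw it out.

```bash
python3 -m pendant '[-0.17,0,0,0,-0.018,0.025,0, -0.4,0,0,0,-0.04,0.05,0, -0.4,0,0,0,-0.1,0.06,0, -0.4,0,0,0,-0.16,0.07,0, -0.4,0,0,0,-0.22,0.08,0, -0.4,0,0,0,-0.28,0.09,0, -0.4,0,0,0,-0.34,0.1,0, -0.4,0,0,0,-0.4,0.11,0, -0.4,0,0,0,-0.46,0.12,0, -0.4,0,0,0,-0.52,0.13,0, -0.4,0,0,0,-0.54,0.13,0, -0.4,0,0,0,-0.54,0.13,0]'
python3 - <<'E'
from h import *
to(*scoop(0,u0=150))
d=optics.get_image("scene");e=optics.get_image("wrist")
cv2.imwrite("pics/out.png",np.hstack([cv2.resize(d["image"][120:370,200:500,::-1],(480,400)),cv2.resize(e["image"][...,::-1],(320,400))]))
o=telemetry.get_obs();C=Ro.from_rotvec(o["tool_rot"])
for d in(d,e):
  P=cloud(d).reshape(-1,3)
  q=C.inv().apply(P-o["tool_pos"])*1000; ys=95-q[:,1];zs=74-q[:,2];xs=q[:,0]
  m=(abs(xs)<36)&(ys<48)&(ys>-90)&(zs>-15)&(zs<36); p=P[m]
  A=np.c_[xs[m],ys[m],np.ones(m.sum())];print(np.linalg.lstsq(A,zs[m],rcond=None)[0],"maxz",np.percentile(zs[m],[2,50,98]))
  # flap: bin-frame points
  r=P-s; by=r@b; bx=r@np.array([.998,-.066,0]); k=(abs(bx)<.05)&(P[:,2]>.11)&(P[:,2]<.18)&(by<.012)&(by>-.12)
  print("flap depth",k.sum(),np.percentile(by[k],[5,50,95])if k.any() else"")
E
```

```text
t: 16.25
tool_pos: [0.5051, 0.0683, 0.193]
tool_rot: [3.107, -0.097, -0.001]
contact_force: [-0.5, -0.4, -1.4]
opening: 0.0067
grip_force: 79.0
t 16.25 q [ 0.0088 -0.2222  1.873  -0.0329  1.4929  1.6449] p [0.5051 0.0683 0.193 ]
turn [ 0.0627 -0.0005  0.0069] shift [-0.0016  0.0019  0.0235]
[-0.0085  0.0079  2.5159] maxz [-1.3069  2.3005  5.985 ]
flap depth 0 
[-0.0006  0.0096  1.0217] maxz [-0.7359  0.8146  2.3624]
flap depth 870 [-0.0024 -0.001   0.0005]
```

View pics/out.png

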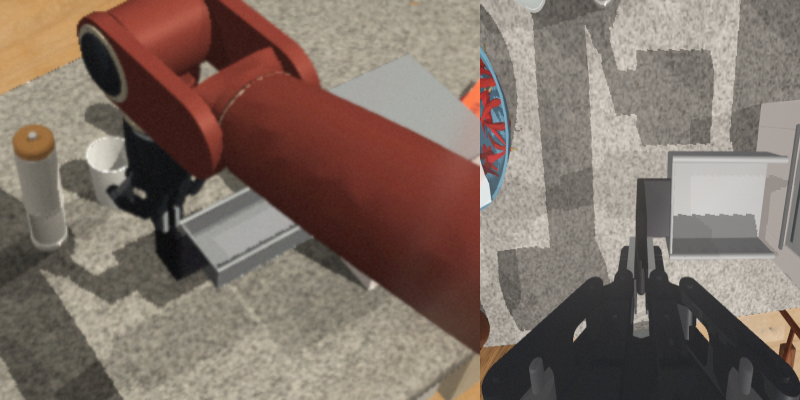

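The pictures show an empty pan, and the depth reading puts the flap flush (within 1–2 mm), so it is shut. I'll back away and lower the scoop.

```bash
python3 -m pendant '[0.02,0,0,0,-0.06,0,0, 0.047,0,0,0,-0.13,0,0, 0.047,0,0,0,-0.2,0.04,0, 0.047,0,0,0,-0.26,0.1,0, 0.047,0,0,0,-0.27,0.16,0, 0.047,0,0,0,-0.27,0.22,0, 0.047,0,0,0,-0.27,0.28,0, 0.047,0,0,0,-0.27,0.31,0, 0.047,0,0,0,-0.27,0.33,0, 0.047,0,0,0,-0.27,0.34,0, 0.047,0,0,0,-0.27,0.34,0]'
cat > look.py <<'E'
from h import *
o=telemetry.get_obs();C=Ro.from_rotvec(o["tool_rot"]);print(o["t"],o["tool_pos"],C.as_matrix()[2])
for n in("scene","wrist"):
  P=cloud(optics.get_image(n)).reshape(-1,3)
  q=C.inv().apply(P-o["tool_pos"])*1000; ys=95-q[:,1];zs=74-q[:,2];xs=q[:,0]
  m=(abs(xs)<36)&(ys<46)&(ys>-88)&(zs>-15)&(zs<12); p=P[m]
  A=np.c_[p[:,:2]-p[:,:2].mean(0),np.ones(m.sum())];print(n,"floor plane world dz/dx,dz/dy,z",np.linalg.lstsq(A,p[:,2],rcond=None)[0])
  k=(abs(xs)<80)&(ys<130)&(ys>-170)&((abs(xs)>55)|(ys<-110))&(P[:,2]<.02)&(P[:,2]>-.02);print("table",np.median(P[k,2]))
E
python3 look.py
```

```text
t: 17.73
tool_pos: [0.5102, 0.1454, 0.0886]
tool_rot: [3.132, -0.1, 0.001]
contact_force: [0.1, -0.1, -0.4]
opening: 0.0065
grip_force: 79.0
17.725 [0.5102 0.1454 0.0886] [ 0.0006  0.0077 -1.    ]
scene floor plane world dz/dx,dz/dy,z [0.005  0.0036 0.0176]
table 0.0008884457816164411
wrist floor plane world dz/dx,dz/dy,z [0.0006 0.0014 0.0166]
table -0.001087931903309859
```

The scoop is level with about 13 mm to go.

```bash
python3 -m pendant '[0,0,0,0,0,0.02,0, 0,0,0,0,0,0.035,0, 0,0,0,0,0,0.041,0, 0,0,0,0,0,0.044,0, 0,0,0,0,0,0.046,0, 0,0,0,0,0,0.046,0]' 30; python3 look.py
```

```text
t: 18.58
tool_pos: [0.5102, 0.1455, 0.0749]
tool_rot: [3.132, -0.099, 0.001]
contact_force: [-1.1, 0.3, 1.1]
opening: 0.0067
grip_force: 79.2
18.575 [0.5102 0.1455 0.0749] [ 0.0006  0.0076 -1.    ]
scene floor plane world dz/dx,dz/dy,z [-0.0113 -0.0031  0.005 ]
table 0.0008901959596400081
wrist floor plane world dz/dx,dz/dy,z [-0.0012 -0.0067  0.0036]
table -0.001085494666077108
```

Down and touching. I'll open and rise.

```bash
python3 -m pendant '[0,0,0,0,0,0,0.5, 0,0,0,0,0,0,0.5, 0,0,0,0,0,0,0.7, 0,0,0,0,0,0,0.7, 0,0,0,0,0,-0.05,0.7, 0,0,0,0,0,-0.15,0.7, 0,0,0,0,0,-0.3,0.7, 0,0,0,0,0,-0.5,0.7, 0,0,0,0,0,-0.7,0.7, 0,0,0,0,0,-0.7,0.7, 0,0,0,0,0,-0.7,0.7]'
python3 - <<'E'
from h import *
d=optics.get_image("scene");e=optics.get_image("wrist")
cv2.imwrite("pics/end.png",np.hstack([cv2.resize(d["image"][...,::-1],(400,300)),cv2.resize(e["image"][...,::-1],(400,300))]))
P=cloud(e);x,y,z=P[...,0],P[...,1],P[...,2]
m=(x>.38)&(x<.62)&(y>-.08)&(y<.1)&(z>.028)&(z<.05);print(rect(P[m][:,:2]),P[m].mean(0))
r=P.reshape(-1,3)-s; by=r@b; bx=r@np.array([.998,-.066,0]);k=(abs(bx)<.05)&(r[:,2]>.105)&(r[:,2]<.18)&(abs(by)<.12);print("flap",k.sum(),np.percentile(by[k],[5,50,95]))
E
```

```text
t: 20.05
tool_pos: [0.51, 0.147, 0.2851]
tool_rot: [3.132, -0.099, 0.001]
contact_force: [-0.9, 0.8, -0.3]
opening: 0.0596
grip_force: 0.0
((503.0686950683594, 28.070560455322266), (148.29660034179688, 86.98682403564453), 86.47488403320312) [0.5053 0.0283 0.0376]
flap 538 [-0.0025 -0.0011  0.0005]
```

View pics/end.png

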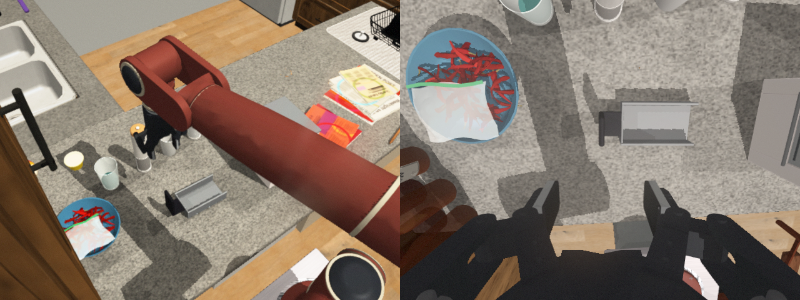

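The empty scoop sits flat on the worktop at (655,122) in the wrist view, the flap is shut, and the bystanders are standing.

```bash
python3 -c "
from station import ctrl
print(ctrl.finish_job())"
```

```text
the job is handed in; nothing more can be done
None
```

The job is handed in: the scoop pushed the flap open and tipped all three capsules out inside the bin, judged by the empty pan since the bin's inside is not visible; the flap is shut, the empty scoop is flat on the worktop, and the mills, cup and tumbler were not touched.

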